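# Close up the control enclosure

## Robot

A 7-joint arm with a two-finger parallel gripper is mounted at the origin on a cart in front of the work surface, level with it; the furniture and walls round the work are solid. World frame = base frame: x ahead of the robot, y to its left, z up, the work surface at z = 0. Lengths are in m, angles in rad, forces in N, time in s.
With the tool pointing down it reaches from about 0.35 to 0.9 m from the base axis. Payload 8.1 kg.
Tool frame: the origin (TCP) lies at the very end of the fingers, on their centre line; the grasp point (between the pads) lies 19 mm behind it (arm.grip_depth is the distance from the TCP to the grasp point, in m); x points along the fingers, z is the direction in which the jaws open and shut, and the axes are right-handed (so a half turn about x gives the same grasp; the last joint's range is limited). The gripper opens to 92 mm and grips with 3 to 60 N. Pads are 19 mm wide; open, the fingers measure 130 mm over their backs; the gripper's body (75 mm by 190 mm) begins 47 mm behind the grasp point.
Start: joints at [-1.232, 0.434, 0.025, 1.573, -0.012, 1.134, -0.075], TCP at [0.267, 0.565, 0.227] pointing down, gripper open.
Joint ranges: [-2.62, 2.62], [-0.44, 2.09], [-1.27, 1.32], [0.08, 2.57], [-1.32, 4.46], [0.12, 2], [-2.74, 2.74]. Speed limits (rad/s): [2.22, 2.22, 3.01, 3.01, 3.14, 3.14, 3.14].

## Interface

Orientations are given as a rotation vector (axis times angle).
In Python, from cell import status, cams, arm gives the robot as it stands. The module is installed in compiled form; this text tells all that it offers.
- The arm moves only by the tool step_arm, never from a script. Its argument "rows" is a list of rows, each a list of 7 numbers: the gripper command: -1 is fully open, 1 is shut, values between are in proportion, then the shift along the tool's x, y, z as a fraction of full scale, then the turn, a rotation vector about the tool's x, y, z as a fraction of full scale. In form: [[grip, x, y, z, rx, ry, rz], ...]. A call has 1 to 12 rows; each row is the pose to reach, as a shift and turn from the pose commanded when the call began, along the tool's axes at that moment; what a row does not reach only later rows make up. Full scale, the value 1, is 80 cm for a shift and 60 degrees for a turn. A row lasts 1/12 s, in which the tool goes at most 41.7 mm and 7.16 degrees, less where a joint would pass 70% of its speed; a pose out of reach is approached as far as the arm can. A call with a number of a shift or a turn outside -1 to 1 is refused whole. A call with a gripper value outside its range is refused whole. The fingers move at their own pace and stop on an object; "newtons" is the grip in N (left out, the last holds). Time passes only in rows, so rows that repeat a pose let the fingers close. It gives the time, the measured TCP pose, the force and the opening at its end, in the units of the state.
- status.observe(): the state, without advancing time (a new reading comes with each control period).
- cams.get_image(name): name is "scene" or "top" or "wrist"; returns a dict with "pixels" (480x640x3 uint8, red, green, blue), "range_z" (480x640 float32, m along the optical axis (not along the pixel's ray), 0 where there is no reading), "camera_matrix" (3x3 intrinsics, pixels), "distortion" ([k1, k2, p1, p2, k3] as OpenCV has them; the pictures are not rectified), "eye" and "attitude" of the camera in the world; the wrist camera has in their place "tool_from_camera" (4x4, takes a point from camera to tool coordinates, whose origin is the TCP and whose axes are the tool frame's). Camera axes: x right, y down, z forward; pixel columns grow to the right and rows downward; lengths in m; the calibration is good to about 2 mm. A picture is of the moment at which its call begins: read the wrist's pose just before it.
- arm.sign_off(): hands the job in, once; it reports no verdict.
The state is a dict: "clock": time; "joints": joint angles; "dq": joint speeds; "joint_efforts": joint torques, N m; "position": TCP position; "ee_rot": TCP orientation; "force": force on the tool from outside, world axes, zero at the start; "ft_torque": the same for the moment, N m; "width": opening from 0.0 (shut) to 1.0 (fully open).
Only numpy, scipy, OpenCV 4.12 (cv2) and the standard library are available. Lean on these libraries where they do the work, as an engineer would, in place of code of your own. Each camera call takes 0.05 s, during which the arm holds its last target.

## Task

The small two-door control enclosure on the bench has been wired and stands open. Shut its rebated left door fully first, then the flanged right door fully so that its flange laps over the left door's edge, and last press the drop bolt on the roof fully down in front of the right door, leaving the things lying around alone.

Things in the scene. Friction and masses are not known exactly. Their poses are not given: they have to be found in the camera images.
- enclosure: Grey sheet-metal enclosure fixed to the bench, 120 deep (x), 240 wide (y), 200 high; black cable glands rise 13 mm from the rear half of its roof. Origin: centre of its underside, on the bench. -x is its open front (to the robot), +y its left as the robot sees it, z up. Two upright doors 12 mm thick, 18 to 196 mm above the bench, hang at the front; push them on the outer face near the top.
- left_hinge (a point): Left door's vertical hinge axis, at the height of the door's top (196 mm); enclosure frame x = -60, y = +120 mm. Each door's outer face lies 13 mm in front of its hinge axis (at x = -73 mm when shut).
- right_hinge (a point): Right door's vertical hinge axis, at the height of the door's top (196 mm); enclosure frame x = -60, y = -120 mm.
- rebated_leaf (a joint): Left door angle, rad: 0 shut, grows as its free edge swings out to the robot, at most 1.9; starts 0.9 to 1.6. Outer face plain from the hinge to 102 mm; from there to its edge at 120 mm it is stepped back 6 mm (the rebate), leaving a thin tongue. Stiff hinge: about 1 N at the edge moves it, it stays where it is left; no spring or catch.
- flanged_leaf (a joint): Right door angle, as for the left; starts 0.9 to 1.6; same hinge. Panel to 118 mm from the hinge, then a 4 mm thick flange level with the outer face to 134 mm; shut, it laps in front of the left door's tongue. If shut first, the left door strikes it and stays 0.1 rad ajar. Black grip strip 10 mm proud, 94 to 102 mm from the hinge, 45 to 105 mm above the bench.
- rebated_edge (a point): Top outer corner of the left door's free edge (plane of its outer face, 120 mm from the hinge, 196 mm above the bench); moves with the door.
- flanged_edge (a point): Top outer corner of the right door's flange (outer face, 134 mm from the hinge, 196 mm above the bench); moves with the door.
- bolt_head (a point): Centre of the flat top of the drop bolt's dark round head (20 mm across), 233 mm above the bench when up; enclosure frame x = -81, y = -20 mm. It stands on a 24 mm wide steel bracket, top at 205 mm, that juts 19 mm out over the right door's face. Its 8 mm pin drops 4 mm in front of the shut right door and bars it; put down too early it stands in that door's way.
- drop_bolt (a joint): How far the drop bolt is down, m: 0 up, 0.020 fully down; starts 0 to 0.003. Pushed straight down with about 3 N; friction only, stays where it is left.
- side_cutters: Bystander: side cutters with red handles, 50x129x12, lying flat; origin under its centre.
- flux_jar: Bystander: round jar with a white lid, 50 across, 26 high; origin under its centre.
- tip_cleaner: Bystander: round metal tin of brass wool, 64 across, 36 high; origin under its centre.
- insulating_tape: Bystander: black tape roll, 56 across, 19 high; origin under its centre.

How it is judged:
On the way, in this order (a step that is already met when the one before it is completed fails the run):
1. the left (rebated) door is shut while the right (flanged) door still stands open (value of joint rebated_leaf below 0.04 rad and value of joint flanged_leaf above 0.2 rad), for 0.2 s.
2. the right door is shut over it, with the bolt still up (value of joint each of rebated_leaf, flanged_leaf below 0.04 rad and value of joint drop_bolt below 0.008 m), for 0.2 s.
At the end, for the whole second after the job is handed in: both doors stand within 0.04 rad (5 mm at the edge) of shut, the right door's flange lapping over the left door's tongue, and the drop bolt is at least 16 mm of its 20 mm down (value of joint each of rebated_leaf, flanged_leaf below 0.04 rad and value of joint drop_bolt above 0.016 m); the robot touches nothing.
It fails at once if a bystander (cutters, jar, tin, tape) is shifted more than 30 mm (distance of any of side_cutters, flux_jar, tip_cleaner, insulating_tape from where it was at the start of the episode above 0.03 m).
It also fails if it takes over 48 s, if anything falls off the work surface, if the arm or the gripper's body presses on something with over 40 N, if the wrist force passes 120 N, or if a joint passes its speed limit or range.

## Working session

There is one attempt and no reset: what is moved stays moved. The work goes in short steps, Python scripts to look and compute and a tool call to move; the robot and the scene stay as the last step left them, time stands still between calls to the robot, and variables do not carry over. Pictures are saved under pics/ and viewed, and the job is handed in when it is done.

Besides the shell and the picture viewer there is one more tool, called after ">>>" in YAML: its name, and indented under it one key for each argument. step_arm: Moves the arm, as the interface text tells. Its arguments: {"type":"object","properties":{"rows":{"type":"array","items":{"type":"array","items":{"type":"number"}}},"newtons":{"type":"number"}},"required":["rows"]}

```bash
mkdir -p pics; python3 - <<'E'
from cell import status,cams,arm
import cv2,numpy as np
s=status.observe();print(s)
for n in ["scene","top"]:
    d=cams.get_image(n);cv2.imwrite(f"pics/{n}0.png",d["pixels"][:,:,::-1]);np.savez(f"{n}0.npz",**{k:np.array(v) for k,v in d.items()})
    print(n,d["camera_matrix"],d["distortion"],d["eye"],d["attitude"])
E
```

```text
{'clock': 0.0, 'joints': array([-1.23160428,  0.43522477,  0.02497656,  1.57409591, -0.01156909,
        1.13400727, -0.07509245]), 'dq': array([-0.00054071, -0.00011703,  0.00062312,  0.00017509,  0.00154383,
        0.00104899,  0.00063533]), 'joint_efforts': array([ 4.98838654e-04, -6.67847514e+01,  9.85354856e-01, -3.14465046e+01,
       -6.05908153e-02,  4.24594141e-02,  1.41955184e-04]), 'position': array([0.2670684 , 0.56449645, 0.22594438]), 'ee_rot': array([-0.87885612,  1.38768816,  0.87722674]), 'force': array([-0.10294644, -0.24660992, -1.02829711]), 'ft_torque': array([ 0.01241013, -0.00684332,  0.02208834]), 'width': 0.9970385299048017}
scene [[586.92266926   0.         314.69103574]
 [  0.         586.92266926 242.12747182]
 [  0.           0.           1.        ]] [-0.12042907  0.          0.          0.          0.        ] [-0.34872994 -0.54512774  1.17221636] [-2.11536639  1.09235993 -0.44558429]
top [[545.0424867    0.         333.72430902]
 [  0.         545.0424867  238.61538469]
 [  0.           0.           1.        ]] [-0.09402171  0.          0.          0.          0.        ] [0.28638199 0.08118707 1.73651915] [-2.11754142  2.14945091 -0.15459505]
```

View pics/scene0.png

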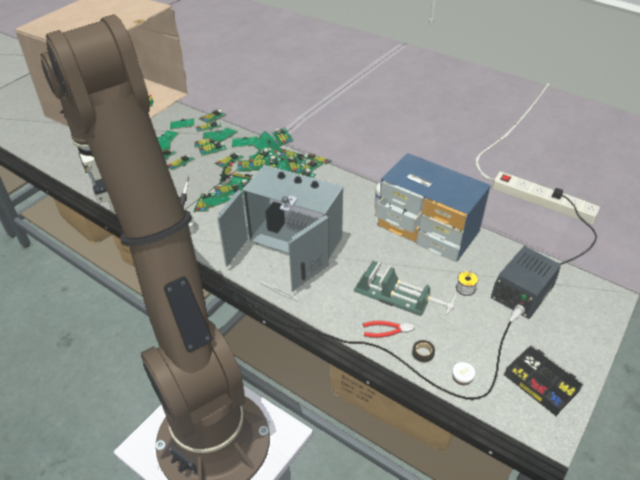

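View pics/top0.png

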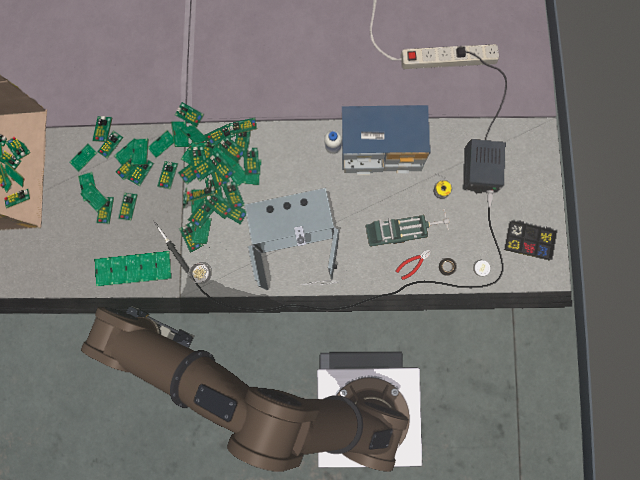

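The scene view shows the enclosure at about (290,220) with both doors open. In the top view its roof is at (290,215), the doors are at (260,265) and (335,255), the tin is at (200,271), and the cutters, tape and jar are at (412,265), (447,267) and (482,268). Next I'll zoom in and measure the roof.

```bash
cat > h.py <<'E'
import numpy as np,cv2
from scipy.spatial.transform import Rotation as R
def load(f):
    return dict(np.load(f))
def cloud(d):
    K=d["camera_matrix"];h,w=d["range_z"].shape
    u,v=np.meshgrid(np.arange(w),np.arange(h))
    p=cv2.undistortPoints(np.stack([u,v],-1).reshape(-1,1,2).astype(np.float64),K,d["distortion"]).reshape(h,w,2)
    c=np.dstack([p,np.ones((h,w))])*d["range_z"][...,None]
    return c@R.from_rotvec(d["attitude"]).as_matrix().T+d["eye"]
def plane(d,uv,z):
    p=cv2.undistortPoints(np.array(uv,float).reshape(-1,1,2),d["camera_matrix"],d["distortion"]).reshape(-1,2)
    r=np.c_[p,np.ones(len(p))]@R.from_rotvec(d["attitude"]).as_matrix().T
    return d["eye"]+r*((z-d["eye"][2])/r[:,2])[:,None]
E
python3 - <<'E'
from h import *
for n,(x0,y0,x1,y1) in dict(top=(220,170,380,300),scene=(200,150,360,310)).items():
    d=load(n+"0.npz");im=d["pixels"][y0:y1,x0:x1,::-1]
    cv2.imwrite(f"pics/{n}0z.png",cv2.resize(im,None,fx=3.7,fy=3.7,interpolation=cv2.INTER_CUBIC))
    P=cloud(d)
    print(n)
    reg=np.zeros(P.shape[:2],bool);reg[y0:y1,x0:x1]=1
    m=reg&(abs(P[...,2]-.2)<.005)
    c,b=cv2.connectedComponents(m.astype(np.uint8))[:2]
    k=np.argmax(np.bincount(b[m])); q=P[b==k]
    print(len(q),np.median(q[:,2]),cv2.minAreaRect(q[:,:2].astype(np.float32)*1000),cv2.boxPoints(cv2.minAreaRect(q[:,:2].astype(np.float32)*1000)))
    for lo,hi in((.19,.199),(.225,.24)):
        m=reg&(P[...,2]>lo)&(P[...,2]<hi);print(lo,np.c_[np.argwhere(m)[:,::-1],P[m]].round(3)[::max(1,m.sum()//25)])
E
```

```text
top
2748 0.20044899956093254 ((596.5038452148438, 228.62200927734375), (128.15618896484375, 240.7678680419922), 10.889939308166504) [[510.8364  334.73224]
 [556.32294  98.30013]
 [682.17126 122.51178]
 [636.68475 358.94388]]
0.19 [[3.22e+02 1.88e+02 6.80e-01 1.31e-01 1.97e-01]
 [3.11e+02 1.95e+02 6.60e-01 1.63e-01 1.96e-01]
 [3.09e+02 1.99e+02 6.49e-01 1.69e-01 1.94e-01]
 [2.79e+02 2.02e+02 6.41e-01 2.56e-01 1.98e-01]
 [3.10e+02 2.04e+02 6.33e-01 1.66e-01 1.97e-01]
 [3.11e+02 2.06e+02 6.27e-01 1.64e-01 1.97e-01]
 [2.98e+02 2.08e+02 6.22e-01 2.01e-01 1.97e-01]
 [2.83e+02 2.10e+02 6.17e-01 2.45e-01 1.97e-01]
 [2.90e+02 2.12e+02 6.11e-01 2.25e-01 1.96e-01]
 [2.68e+02 2.14e+02 6.06e-01 2.88e-01 1.97e-01]
 [2.81e+02 2.16e+02 6.00e-01 2.51e-01 1.96e-01]
 [2.80e+02 2.18e+02 5.93e-01 2.53e-01 1.98e-01]
 [2.66e+02 2.20e+02 5.88e-01 2.94e-01 1.99e-01]
 [3.25e+02 2.21e+02 5.83e-01 1.24e-01 1.97e-01]
 [2.95e+02 2.23e+02 5.79e-01 2.10e-01 1.93e-01]
 [2.65e+02 2.25e+02 5.74e-01 2.97e-01 1.96e-01]
 [2.83e+02 2.27e+02 5.67e-01 2.45e-01 1.95e-01]
 [3.18e+02 2.29e+02 5.59e-01 1.44e-01 1.98e-01]
 [2.78
[... 4964 characters left out ...]
5.19e-01 1.87e-01 2.32e-01]
 [2.87e+02 2.00e+02 5.20e-01 1.84e-01 2.33e-01]
 [2.88e+02 2.00e+02 5.24e-01 1.84e-01 2.30e-01]
 [2.82e+02 2.01e+02 5.16e-01 1.97e-01 2.26e-01]
 [2.83e+02 2.01e+02 5.13e-01 1.92e-01 2.31e-01]
 [2.84e+02 2.01e+02 5.15e-01 1.90e-01 2.30e-01]
 [2.85e+02 2.01e+02 5.18e-01 1.89e-01 2.28e-01]
 [2.86e+02 2.01e+02 5.19e-01 1.87e-01 2.29e-01]
 [2.87e+02 2.01e+02 5.19e-01 1.84e-01 2.30e-01]
 [2.88e+02 2.01e+02 5.23e-01 1.84e-01 2.28e-01]
 [2.82e+02 2.02e+02 5.13e-01 1.95e-01 2.26e-01]
 [2.84e+02 2.02e+02 5.11e-01 1.86e-01 2.31e-01]
 [2.85e+02 2.02e+02 5.16e-01 1.88e-01 2.27e-01]
 [2.87e+02 2.02e+02 5.19e-01 1.84e-01 2.27e-01]
 [2.85e+02 2.03e+02 5.13e-01 1.85e-01 2.27e-01]]
```

```bash
ls pics
```

```text
scene0.png
scene0z.png
top0.png
top0z.png
```

View pics/top0z.png

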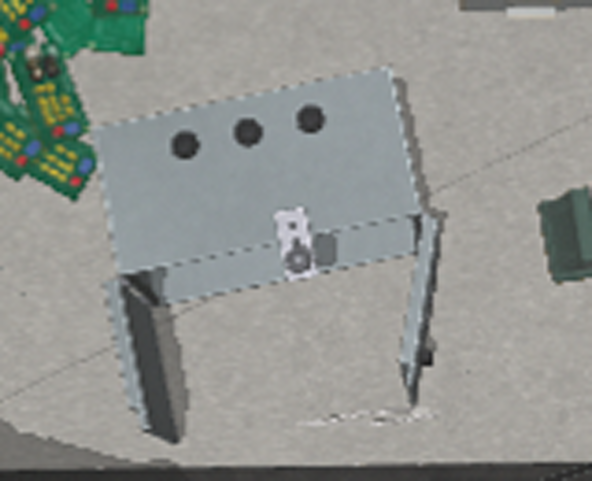

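View pics/scene0z.png

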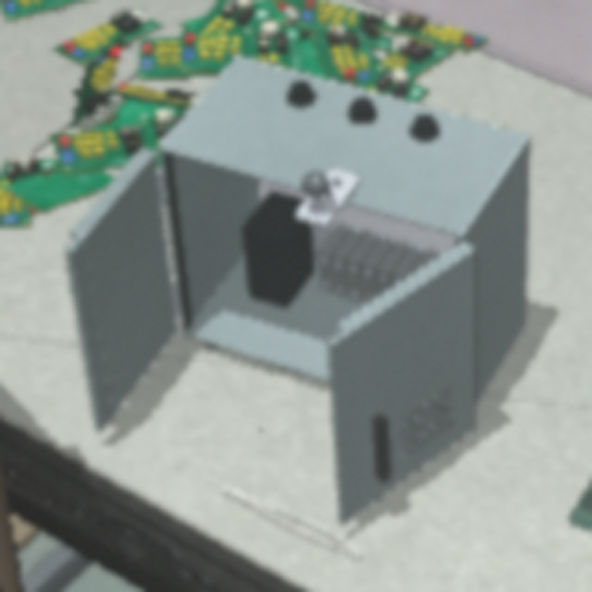

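```bash
python3 - <<'E'
from h import *
d=load("top0.npz")
f=lambda q,z:plane(d,[((u+.5)/3.7-.5+220,(v+.5)/3.7-.5+170) for u,v in q],z)
c=f([(97,130),(389,69),(420,213),(119,271)],.2);print(c)
print([np.linalg.norm(c[i]-c[(i+1)%4]) for i in range(4)])
y=(c[0]-c[1]+c[3]-c[2])[:2];yaw=np.arctan2(-y[0],y[1]);o=c.mean(0)[:2];print("yaw",np.degrees(yaw),"o",o)
M=np.array([[np.cos(yaw),-np.sin(yaw)],[np.sin(yaw),np.cos(yaw)]])
print("bolt px",f([(297,258)],.233), "bolt pred",o+M@[-.081,-.02])
for n,p in dict(lh=(-.06,.12),rh=(-.06,-.12)).items(): print(n,o+M@p)
P=cloud(d)
E=(P[...,:2]-o)@M  # enclosure coords
for nm,s in(("L",1),("R",-1)):
    m=(abs(P[...,2]-.196)<.004)&(E[...,0]<-.078)&(E[...,0]>-.25)&(abs(E[...,1]-s*.12)<.14)&(abs(E[...,1])>.03)
    q=E[m]-[-.06,s*.12]; 
    print(nm,m.sum(),cv2.minAreaRect((q*1000).astype(np.float32)));print((q[::6]*1000).round())
E
```

```text
[[0.63384379 0.35248671 0.2       ]
 [0.67865311 0.12313942 0.2       ]
 [0.56357492 0.10041004 0.2       ]
 [0.52186543 0.33396276 0.2       ]]
[np.float64(0.2336836588005529), np.float64(0.11730138385384463), np.float64(0.23724787345652526), np.float64(0.11350017903942643)]
yaw 10.58677611350534 o [0.59948431 0.22749973]
bolt px [[0.5246094  0.19342226 0.233     ]] bolt pred [0.5235376 0.1929585]
lh [0.51845871 0.3344336 ]
rh [0.56255258 0.09851893]
L 108 ((-68.07064819335938, 6.441522121429443), (100.22639465332031, 13.232742309570312), 1.3467463254928589)
[[ -18.   11.]
 [ -24.   10.]
 [ -28.    2.]
 [ -34.    5.]
 [ -40.   13.]
 [ -47.   11.]
 [ -53.   12.]
 [ -57.    6.]
 [ -65.   11.]
 [ -69.    3.]
 [ -73.   12.]
 [ -81.    5.]
 [ -84.   12.]
 [ -89.    7.]
 [ -93.    1.]
 [ -98.    5.]
 [-103.    9.]
 [-113.    2.]]
R 108 ((-72.38611602783203, 20.90516471862793), (11.747830390930176, 116.26236724853516), 70.11408996582031)
[[ -18.    0.]
 [ -27.    5.]
 [ -31.   12.]
 [ -35.    4.]
 [ -41.    8.]
 [ -47.    9.]
 [ -50.   18.]
 [ -55.   13.]
 [ -60.   14.]
 [ -65.   18.]
 [ -69.   13.]
 [ -78.   27.]
 [ -82.   19.]
 [ -89.   26.]
 [ -96.   27.]
 [-100.   31.]
 [-105.   38.]
 [-112.   31.]]
```

```bash
cat >> h.py <<'E'
O=np.array([.5985,.2278]);YAW=np.radians(10.7)
M=np.array([[np.cos(YAW),-np.sin(YAW)],[np.sin(YAW),np.cos(YAW)]])
def Rg():  # tool x down, tool z along +-enclosure x
    x=np.array([0,0,-1.]);z=np.r_[M@[1,0],0];return np.c_[x,np.cross(z,x),z]
def contact(side,th,r,gap=0,hx=.019,hy=.0095):
    s=1 if side=="L" else -1
    dr=np.array([-np.sin(th),-s*np.cos(th)]);n=np.array([-np.cos(th),s*np.sin(th)])
    return np.array([-.06,s*.12])+r*dr+(.013+gap+hx*abs(n[0])+hy*abs(n[1]))*n
def rows(pts,flip=False,grip=1,rot=True,s=None):
    """pts: list of (ex,ey,z) enclosure"""
    if s is None:
        from cell import status;s=status.observe()
    R0=R.from_rotvec(s["ee_rot"]).as_matrix();T=Rg()
    if flip:T=T@np.diag([1,-1,-1])
    rv=R.from_matrix(R0.T@T).as_rotvec() if rot else np.zeros(3)
    prev=s["position"]
    for p in pts:
        w=np.r_[O+M@np.array(p[:2]),p[2]]
        print([grip]+list((R0.T@(w-s["position"])/.8).round(4))+list((rv/np.radians(60)).round(3)),"w",w.round(3),"step mm",(np.linalg.norm(w-prev)*1000).round(1));prev=w
def enc(s): return np.r_[(s["position"][:2]-O)@M,s["position"][2]].round(4)
E
python3 - <<'E'
from h import *
from cell import status
s=status.observe();print(R.from_rotvec(s["ee_rot"]).as_matrix().round(3),enc(s))
for f in(0,1):
  rows([(-.2,.33,.3),tuple(contact("L",1.54,.085,.035))+(.28,),tuple(contact("L",1.54,.085,.035))+(.18,)],flip=f)
E
```

```text
[[-0.    -0.904  0.428]
 [-0.001  0.428  0.904]
 [-1.    -0.    -0.001]] [-0.2631  0.3924  0.226 ]
[1, np.float64(-0.0924), np.float64(-0.1097), np.float64(-0.0169), np.float64(0.9), np.float64(-0.001), np.float64(0.001)] w [0.341 0.515 0.3  ] step mm 115.6
[1, np.float64(-0.0672), np.float64(-0.2772), np.float64(-0.134), np.float64(0.9), np.float64(-0.001), np.float64(0.001)] w [0.422 0.373 0.28 ] step mm 164.7
[1, np.float64(0.0578), np.float64(-0.2772), np.float64(-0.1338), np.float64(0.9), np.float64(-0.001), np.float64(0.001)] w [0.422 0.373 0.18 ] step mm 100.0
[1, np.float64(-0.0924), np.float64(-0.1097), np.float64(-0.0169), np.float64(-2.1), np.float64(-0.001), np.float64(-0.001)] w [0.341 0.515 0.3  ] step mm 115.6
[1, np.float64(-0.0672), np.float64(-0.2772), np.float64(-0.134), np.float64(-2.1), np.float64(-0.001), np.float64(-0.001)] w [0.422 0.373 0.28 ] step mm 164.7
[1, np.float64(0.0578), np.float64(-0.2772), np.float64(-0.1338), np.float64(-2.1), np.float64(-0.001), np.float64(-0.001)] w [0.422 0.373 0.18 ] step mm 100.0
```

>>> step_arm:
  rows:
    - [1, -0.0924, -0.06, 0.0, 0.2, 0, 0]
    - [1, -0.0924, -0.11, -0.017, 0.4, 0, 0]
    - [1, -0.0924, -0.11, -0.017, 0.6, 0, 0]
    - [1, -0.0924, -0.11, -0.017, 0.8, 0, 0]
    - [1, -0.0672, -0.2, -0.08, 0.9, 0, 0]
    - [1, -0.0672, -0.277, -0.134, 0.9, 0, 0]
    - [1, -0.0672, -0.277, -0.134, 0.9, 0, 0]
    - [1, -0.0672, -0.277, -0.134, 0.9, 0, 0]
    - [1, -0.0672, -0.277, -0.134, 0.9, 0, 0]
    - [1, -0.0672, -0.277, -0.134, 0.9, 0, 0]
  newtons: 20

```text
clock: 0.93
position: [0.4231, 0.3706, 0.2804]
ee_rot: [-0.143, 1.566, 0.142]
force: [-1.4, 0.5, 0.4]
width: 0.322
```

```bash
python3 - <<'E'
from h import *
from cell import status,cams
s=status.observe();print(R.from_rotvec(s["ee_rot"]).as_matrix().round(3),enc(s),s["force"],s["width"],s["joints"].round(2))
rows([tuple(contact("L",1.54,.085,.035))+(.18,)])
d=cams.get_image("top");cv2.imwrite("pics/top1.png",d["pixels"][:,:,::-1])
E
```

```text
[[ 0.    -0.18   0.984]
 [-0.001  0.984  0.18 ]
 [-1.    -0.001 -0.   ]] [-0.1458  0.1729  0.2804] [-1.35681732  0.48001944  0.4458419 ] 0.32192995907677374 [-1.04  0.29  0.3   1.67 -0.09  1.2  -0.54]
[1, np.float64(0.1255), np.float64(0.0033), np.float64(-0.0012), np.float64(-0.005), np.float64(-0.0), np.float64(0.001)] w [0.422 0.373 0.18 ] step mm 100.4
```

View pics/top1.png

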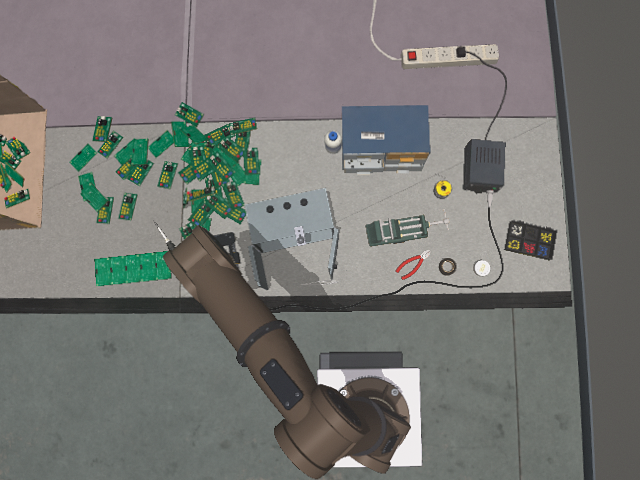

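The gripper, at (228,250), is just left of the left door. I'll lower it there.

>>> step_arm:
  rows:
    - [1, 0.04, 0.003, 0, 0, 0, 0]
    - [1, 0.08, 0.003, 0, 0, 0, 0]
    - [1, 0.12, 0.003, 0, 0, 0, 0]
    - [1, 0.1255, 0.003, 0, 0, 0, 0]
    - [1, 0.1255, 0.003, 0, 0, 0, 0]
    - [1, 0.1255, 0.003, 0, 0, 0, 0]

```text
clock: 1.48
position: [0.4213, 0.3769, 0.1812]
ee_rot: [-0.147, 1.565, 0.148]
force: [0.1, 0.5, 0.7]
width: 0.005
```

```bash
python3 - <<'E'
from h import *
from cell import status,cams
s=status.observe();print(enc(s),s["force"],s["width"])
rows([tuple(contact("L",t,.085,0))+(.18,) for t in np.linspace(1.5,0.15,10)])
E
```

```text
[-0.1465  0.1794  0.1812] [0.11194354 0.45982477 0.71750196] 0.00462860469732823
[1, np.float64(0.0014), np.float64(-0.0521), np.float64(-0.0001), np.float64(0.001), np.float64(0.0), np.float64(-0.001)] w [0.429 0.336 0.18 ] step mm 41.7
[1, np.float64(0.0014), np.float64(-0.0653), np.float64(-0.0029), np.float64(0.001), np.float64(0.0), np.float64(-0.001)] w [0.429 0.325 0.18 ] step mm 10.8
[1, np.float64(0.0014), np.float64(-0.0793), np.float64(-0.0041), np.float64(0.001), np.float64(0.0), np.float64(-0.001)] w [0.43  0.314 0.18 ] step mm 11.2
[1, np.float64(0.0014), np.float64(-0.0939), np.float64(-0.0033), np.float64(0.001), np.float64(0.0), np.float64(-0.001)] w [0.433 0.303 0.18 ] step mm 11.7
[1, np.float64(0.0014), np.float64(-0.1087), np.float64(-0.0003), np.float64(0.001), np.float64(0.0), np.float64(-0.001)] w [0.437 0.291 0.18 ] step mm 12.1
[1, np.float64(0.0014), np.float64(-0.1236), np.float64(0.005), np.float64(0.001), np.float64(0.0), np.float64(-0.001)] w [0.444 0.281 0.18 ] step mm 12.6
[1, np.float64(0.0014), np.float64(-0.1379), np.float64(0.0128), np.float64(0.001), np.float64(0.0), np.float64(-0.001)] w [0.452 0.27  0.18 ] step mm 13.1
[1, np.float64(0.0014), np.float64(-0.1514), np.float64(0.0231), np.float64(0.001), np.float64(0.0), np.float64(-0.001)] w [0.462 0.261 0.18 ] step mm 13.5
[1, np.float64(0.0014), np.float64(-0.1633), np.float64(0.0359), np.float64(0.001), np.float64(0.0), np.float64(-0.001)] w [0.474 0.254 0.18 ] step mm 14.0
[1, np.float64(0.0014), np.float64(-0.1732), np.float64(0.051), np.float64(0.001), np.float64(0.0), np.float64(-0.001)] w [0.487 0.248 0.18 ] step mm 14.4
```

>>> step_arm:
  rows:
    - [1, 0.001, -0.03, 0, 0, 0, 0]
    - [1, 0.001, -0.052, 0, 0, 0, 0]
    - [1, 0.001, -0.065, -0.003, 0, 0, 0]
    - [1, 0.001, -0.079, -0.004, 0, 0, 0]
    - [1, 0.001, -0.094, -0.003, 0, 0, 0]
    - [1, 0.001, -0.109, 0, 0, 0, 0]
    - [1, 0.001, -0.124, 0.005, 0, 0, 0]
    - [1, 0.001, -0.138, 0.013, 0, 0, 0]
    - [1, 0.001, -0.151, 0.023, 0, 0, 0]
    - [1, 0.001, -0.163, 0.036, 0, 0, 0]
    - [1, 0.001, -0.173, 0.051, 0, 0, 0]
    - [1, 0.001, -0.173, 0.051, 0, 0, 0]

```text
clock: 2.48
position: [0.4895, 0.2449, 0.1796]
ee_rot: [-0.145, 1.565, 0.143]
force: [0.1, 0.5, 0.8]
width: 0.001
```

```bash
python3 - <<'E'
from h import *
from cell import status,cams
s=status.observe();print(enc(s),s["force"],s["width"])
rows([tuple(contact("L",t,.085,0))+(.18,) for t in (.07,0,-.03,-.06)])
d=cams.get_image("scene");cv2.imwrite("pics/scene2.png",cv2.resize(d["pixels"][130:330,180:420,::-1],None,fx=3,fy=3))
E
```

```text
[-0.1039  0.037   0.1796] [0.12642    0.51558314 0.78824102] 0.0012387443454839862
[1, np.float64(-0.0005), np.float64(0.0006), np.float64(0.0068), np.float64(-0.003), np.float64(0.001), np.float64(0.001)] w [0.495 0.246 0.18 ] step mm 5.5
[1, np.float64(-0.0005), np.float64(-0.0025), np.float64(0.0149), np.float64(-0.003), np.float64(0.001), np.float64(0.001)] w [0.502 0.245 0.18 ] step mm 6.9
[1, np.float64(-0.0005), np.float64(-0.0036), np.float64(0.0178), np.float64(-0.003), np.float64(0.001), np.float64(0.001)] w [0.504 0.245 0.18 ] step mm 2.5
[1, np.float64(-0.0005), np.float64(-0.0047), np.float64(0.0207), np.float64(-0.003), np.float64(0.001), np.float64(0.001)] w [0.506 0.244 0.18 ] step mm 2.5
```

View pics/scene2.png

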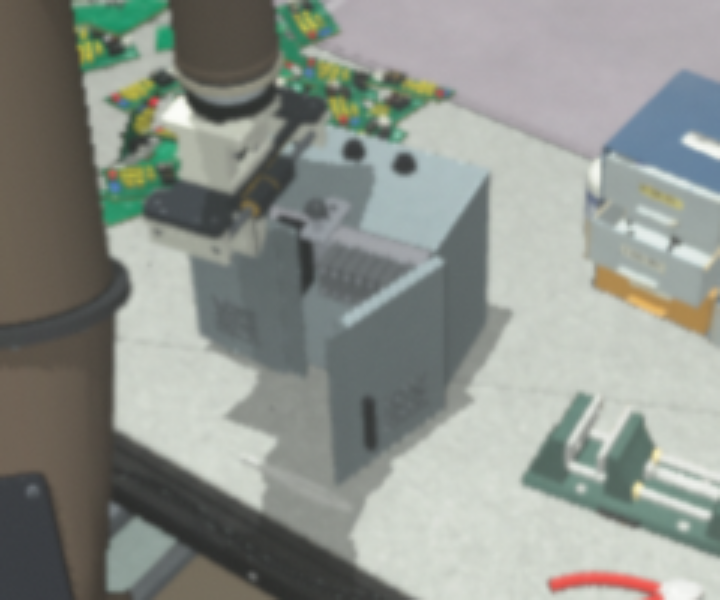

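The left door is nearly shut, with its edge at (303,300) in the crop. Now I'll press it home.

>>> step_arm:
  rows:
    - [1, 0, 0, 0.007, 0, 0, 0]
    - [1, 0, 0, 0.012, 0, 0, 0]
    - [1, 0, 0, 0.015, 0, 0, 0]
    - [1, 0, 0, 0.017, 0, 0, 0]
    - [1, 0, 0, 0.017, 0, 0, 0]

```text
clock: 2.95
position: [0.5005, 0.2501, 0.1792]
ee_rot: [-0.147, 1.566, 0.147]
force: [-1.2, 0.4, -1.3]
width: 0.003
```

```bash
python3 - <<'E'
from h import *
from cell import status,cams
s=status.observe();print(enc(s),s["force"])
E
```

```text
[-0.0922  0.0401  0.1792] [-1.15717307  0.39606595 -1.30394495]
```

>>> step_arm:
  rows:
    - [1, 0, 0, 0.002, 0, 0, 0]
    - [1, 0, 0, 0.004, 0, 0, 0]
    - [1, 0, 0, 0.006, 0, 0, 0]
    - [1, 0, 0, 0.006, 0, 0, 0]

```text
clock: 3.28
position: [0.5034, 0.2504, 0.1792]
ee_rot: [-0.147, 1.569, 0.146]
force: [-9.4, -3.3, 5.8]
width: 0.005
```

```bash
python3 - <<'E'
from h import *
from cell import status,cams
s=status.observe();print(enc(s),s["force"])
E
```

```text
[-0.0892  0.0398  0.1792] [-9.37674689 -3.2904915   5.80484834]
```

The force rose to 10 N, so the left door is on its stop. Now I'll retreat and cross over to the right side.

```bash
python3 - <<'E'
from h import *
from cell import status,cams
a=contact("R",1.22,.075,.04)
rows([(-.13,.04,.18),(-.14,.02,.3),(-.14,a[1],.3),tuple(a)+(.28,),tuple(a)+(.18,)])
E
```

```text
[1, np.float64(-0.0009), np.float64(0.0002), np.float64(-0.051), np.float64(0.0), np.float64(-0.003), np.float64(0.0)] w [0.463 0.243 0.18 ] step mm 40.8
[1, np.float64(-0.1508), np.float64(-0.0248), np.float64(-0.064), np.float64(0.0), np.float64(-0.003), np.float64(0.0)] w [0.457 0.221 0.3  ] step mm 122.1
[1, np.float64(-0.1508), np.float64(-0.2479), np.float64(-0.064), np.float64(0.0), np.float64(-0.003), np.float64(0.0)] w [0.49  0.046 0.3  ] step mm 178.5
[1, np.float64(-0.1257), np.float64(-0.2479), np.float64(-0.0814), np.float64(0.0), np.float64(-0.003), np.float64(0.0)] w [0.477 0.043 0.28 ] step mm 24.4
[1, np.float64(-0.0007), np.float64(-0.2479), np.float64(-0.0809), np.float64(0.0), np.float64(-0.003), np.float64(0.0)] w [0.477 0.043 0.18 ] step mm 100.0
```

>>> step_arm:
  rows:
    - [1, 0, 0, -0.03, 0, 0, 0]
    - [1, 0, 0, -0.051, 0, 0, 0]
    - [1, -0.05, -0.005, -0.064, 0, 0, 0]
    - [1, -0.1, -0.015, -0.064, 0, 0, 0]
    - [1, -0.15, -0.025, -0.064, 0, 0, 0]
    - [1, -0.15, -0.075, -0.064, 0, 0, 0]
    - [1, -0.15, -0.125, -0.064, 0, 0, 0]
    - [1, -0.15, -0.175, -0.064, 0, 0, 0]
    - [1, -0.15, -0.225, -0.064, 0, 0, 0]
    - [1, -0.15, -0.248, -0.081, 0, 0, 0]
    - [1, -0.15, -0.248, -0.081, 0, 0, 0]
    - [1, -0.15, -0.248, -0.081, 0, 0, 0]

```text
clock: 4.28
position: [0.4783, 0.0426, 0.2997]
ee_rot: [-0.144, 1.565, 0.145]
force: [0.0, 0.3, 0.4]
width: 0.004
```

```bash
python3 - <<'E'
from h import *
from cell import status,cams
s=status.observe();print(enc(s),s["force"],s["joints"].round(2))
a=contact("R",1.22,.075,.04)
rows([tuple(a)+(.18,)])
d=cams.get_image("top");cv2.imwrite("pics/top3.png",cv2.resize(d["pixels"][160:320,200:400,::-1],None,fx=3.7,fy=3.7))
d=cams.get_image("scene");cv2.imwrite("pics/scene3.png",cv2.resize(d["pixels"][130:330,180:420,::-1],None,fx=3,fy=3))
E
```

```text
[-0.1525 -0.1597  0.2997] [0.02574071 0.30285696 0.43977718] [-0.61  0.13  0.47  1.83 -0.06  1.2   0.06]
[1, np.float64(0.1497), np.float64(0.0013), np.float64(-0.002), np.float64(-0.003), np.float64(0.001), np.float64(-0.001)] w [0.477 0.043 0.18 ] step mm 119.8
```

View pics/top3.png

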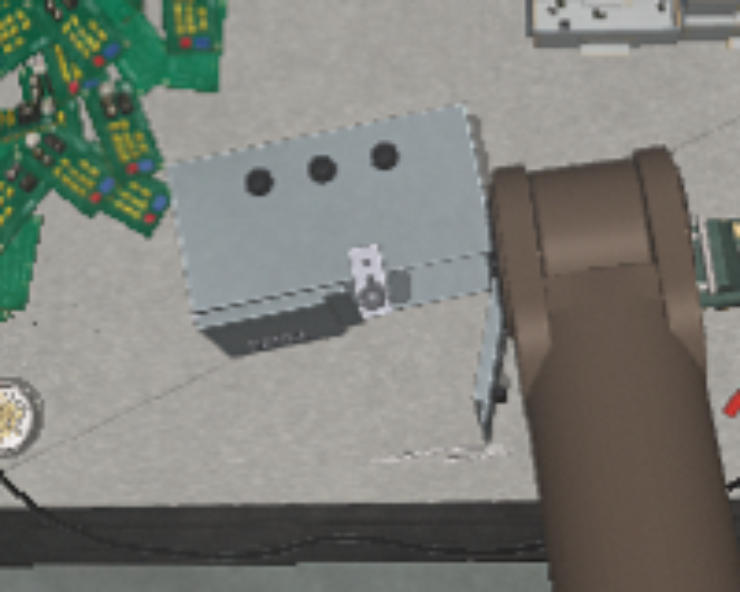

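View pics/scene3.png

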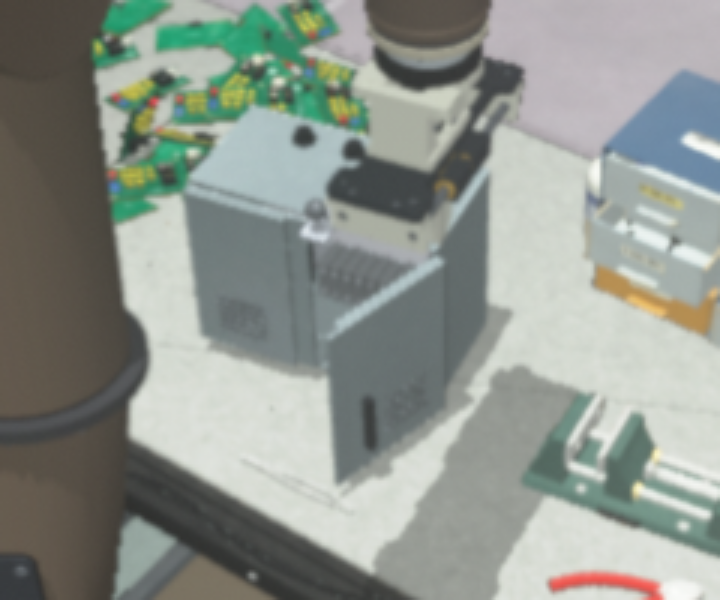

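The left door is flush and the bolt is up. The gripper is right of the right door, so I'll lower it there.

>>> step_arm:
  rows:
    - [1, 0.05, 0, 0, 0, 0, 0]
    - [1, 0.1, 0, 0, 0, 0, 0]
    - [1, 0.14, 0, 0, 0, 0, 0]
    - [1, 0.149, 0, 0, 0, 0, 0]
    - [1, 0.149, 0, 0, 0, 0, 0]

```text
clock: 4.8
position: [0.4769, 0.0447, 0.1784]
ee_rot: [-0.149, 1.57, 0.147]
force: [0.5, -1.2, 0.8]
width: 0.009
```

```bash
python3 - <<'E'
from h import *
from cell import status,cams
s=status.observe();print(enc(s),s["force"])
T=np.linspace(1.25,0.12,10)
P=[tuple(contact("R",t,.075-.015*(1.25-t)/1.1,0))+(.18,) for t in T]
print(np.round(P,3)); rows(P)
E
```

```text
[-0.1534 -0.1574  0.1784] [ 0.53717467 -1.19528247  0.83615374]
[[-0.14  -0.123  0.18 ]
 [-0.139 -0.115  0.18 ]
 [-0.137 -0.108  0.18 ]
 [-0.134 -0.1    0.18 ]
 [-0.131 -0.093  0.18 ]
 [-0.126 -0.086  0.18 ]
 [-0.121 -0.079  0.18 ]
 [-0.115 -0.074  0.18 ]
 [-0.108 -0.069  0.18 ]
 [-0.1   -0.065  0.18 ]]
[1, np.float64(-0.0021), np.float64(0.043), np.float64(0.0169), np.float64(0.002), np.float64(-0.004), np.float64(0.0)] w [0.484 0.081 0.18 ] step mm 37.0
[1, np.float64(-0.0021), np.float64(0.0527), np.float64(0.0182), np.float64(0.002), np.float64(-0.004), np.float64(0.0)] w [0.483 0.089 0.18 ] step mm 7.8
[1, np.float64(-0.0021), np.float64(0.0622), np.float64(0.0205), np.float64(0.002), np.float64(-0.004), np.float64(0.0)] w [0.484 0.097 0.18 ] step mm 7.9
[1, np.float64(-0.0021), np.float64(0.0717), np.float64(0.0239), np.float64(0.002), np.float64(-0.004), np.float64(0.0)] w [0.485 0.105 0.18 ] step mm 8.0
[1, np.float64(-0.0021), np.float64(0.0808), np.float64(0.0284), np.float64(0.002), np.float64(-0.004), np.float64(0.0)] w [0.487 0.112 0.18 ] step mm 8.1
[1, np.float64(-0.0021), np.float64(0.0894), np.float64(0.034), np.float64(0.002), np.float64(-0.004), np.float64(0.0)] w [0.49 0.12 0.18] step mm 8.3
[1, np.float64(-0.0022), np.float64(0.0974), np.float64(0.0408), np.float64(0.002), np.float64(-0.004), np.float64(0.0)] w [0.494 0.127 0.18 ] step mm 8.4
[1, np.float64(-0.0022), np.float64(0.1046), np.float64(0.0486), np.float64(0.002), np.float64(-0.004), np.float64(0.0)] w [0.499 0.134 0.18 ] step mm 8.5
[1, np.float64(-0.0023), np.float64(0.1107), np.float64(0.0574), np.float64(0.002), np.float64(-0.004), np.float64(0.0)] w [0.506 0.14  0.18 ] step mm 8.6
[1, np.float64(-0.0023), np.float64(0.1156), np.float64(0.0671), np.float64(0.002), np.float64(-0.004), np.float64(0.0)] w [0.512 0.146 0.18 ] step mm 8.7
```

>>> step_arm:
  rows:
    - [1, -0.002, 0.025, 0.016, 0, 0, 0]
    - [1, -0.002, 0.043, 0.017, 0, 0, 0]
    - [1, -0.002, 0.053, 0.018, 0, 0, 0]
    - [1, -0.002, 0.062, 0.021, 0, 0, 0]
    - [1, -0.002, 0.072, 0.024, 0, 0, 0]
    - [1, -0.002, 0.081, 0.028, 0, 0, 0]
    - [1, -0.002, 0.089, 0.034, 0, 0, 0]
    - [1, -0.002, 0.097, 0.041, 0, 0, 0]
    - [1, -0.002, 0.105, 0.049, 0, 0, 0]
    - [1, -0.002, 0.111, 0.057, 0, 0, 0]
    - [1, -0.002, 0.116, 0.067, 0, 0, 0]
    - [1, -0.002, 0.116, 0.067, 0, 0, 0]

```text
clock: 5.8
position: [0.5151, 0.1465, 0.1815]
ee_rot: [-0.147, 1.565, 0.148]
force: [0.5, 0.0, 0.2]
width: 0.009
```

```bash
python3 - <<'E'
from h import *
from cell import status,cams
s=status.observe();print(enc(s),s["force"])
d=cams.get_image("scene");cv2.imwrite("pics/scene4.png",cv2.resize(d["pixels"][130:330,180:420,::-1],None,fx=3,fy=3))
E
```

```text
[-0.0971 -0.0644  0.1815] [0.50393371 0.01763608 0.2161994 ]
```

View pics/scene4.png

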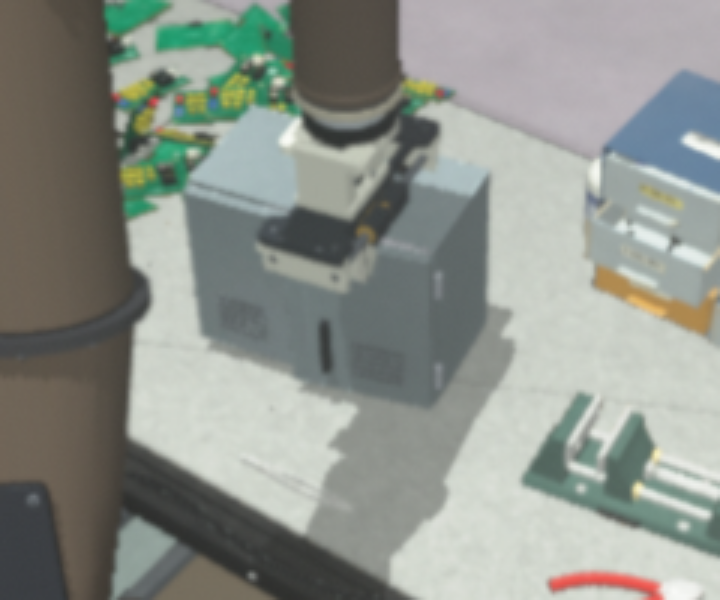

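The right door is nearly shut, with its grip strip at (325,345). I'll press it home.

>>> step_arm:
  rows:
    - [1, 0, 0, 0.003, 0, 0, 0]
    - [1, 0, 0, 0.006, 0, 0, 0]
    - [1, 0, 0, 0.009, 0, 0, 0]
    - [1, 0, 0, 0.011, 0, 0, 0]
    - [1, 0, 0, 0.013, 0, 0, 0]
    - [1, 0, 0, 0.013, 0, 0, 0]

```text
clock: 6.35
position: [0.5236, 0.1468, 0.1816]
ee_rot: [-0.146, 1.567, 0.147]
force: [-3.5, 0.2, 0.4]
width: 0.005
```

```bash
python3 - <<'E'
from h import *
from cell import status,cams
s=status.observe();print(enc(s),s["force"])
E
```

```text
[-0.0886 -0.0657  0.1816] [-3.52683036  0.18238194  0.35703076]
```

>>> step_arm:
  rows:
    - [1, 0, 0, 0.002, 0, 0, 0]
    - [1, 0, 0, 0.004, 0, 0, 0]
    - [1, 0, 0, 0.006, 0, 0, 0]
    - [1, 0, 0, 0.008, 0, 0, 0]
    - [1, 0, 0, 0.008, 0, 0, 0]

```text
clock: 6.77
position: [0.5242, 0.147, 0.1812]
ee_rot: [-0.147, 1.578, 0.147]
force: [-26.9, -3.5, 21.7]
width: 0.003
```

```bash
python3 - <<'E'
from h import *
from cell import status,cams
s=status.observe();print(enc(s),s["force"])
rows([(-.13,-.066,.18),(-.13,-.066,.27),(-.08,-.02,.27)])
E
```

```text
[-0.088  -0.0656  0.1812] [-26.91828885  -3.53842149  21.72034559]
[1, np.float64(0.0022), np.float64(-0.0005), np.float64(-0.0525), np.float64(-0.0), np.float64(-0.011), np.float64(-0.001)] w [0.483 0.139 0.18 ] step mm 42.0
[1, np.float64(-0.1103), np.float64(-0.0004), np.float64(-0.0538), np.float64(-0.0), np.float64(-0.011), np.float64(-0.001)] w [0.483 0.139 0.27 ] step mm 90.0
[1, np.float64(-0.111), np.float64(0.0571), np.float64(0.0087), np.float64(-0.0), np.float64(-0.011), np.float64(-0.001)] w [0.524 0.193 0.27 ] step mm 67.9
```

The right door is hard on its stop, at 27 N with less than 1 mm of travel. I'll retreat and check it.

>>> step_arm:
  rows:
    - [1, 0, 0, -0.02, 0, 0, 0]
    - [1, 0, 0, -0.06, 0, 0, 0]
    - [1, -0.05, 0, -0.1, 0, 0, 0]
    - [1, -0.1, 0, -0.14, 0, 0, 0]
    - [1, -0.15, -0.05, -0.14, 0, 0, 0]
    - [1, -0.15, -0.1, -0.14, 0, 0, 0]
    - [1, -0.15, -0.1, -0.14, 0, 0, 0]
    - [1, -0.15, -0.1, -0.14, 0, 0, 0]

```text
clock: 7.43
position: [0.4367, 0.0441, 0.3044]
ee_rot: [-0.141, 1.56, 0.142]
force: [0.4, 0.1, -0.3]
width: 0.005
```

```bash
python3 - <<'E'
from h import *
from cell import status,cams
s=status.observe();print(enc(s),s["force"])
rows([(-.08,-.02,.265)])
d=cams.get_image("scene");cv2.imwrite("pics/scene5.png",cv2.resize(d["pixels"][130:330,180:420,::-1],None,fx=3,fy=3))
d=cams.get_image("top");cv2.imwrite("pics/top5.png",cv2.resize(d["pixels"][160:320,200:400,::-1],None,fx=3.7,fy=3.7))
P=cloud(d);E=(P[...,:2]-O)@M
m=(abs(P[...,2]-.11)<.07)&(abs(E[...,1])<.125)&(E[...,0]>-.15)&(E[...,0]<-.055)
for a,b in((-.12,-.06),(-.06,0.01),(.02,.06),(.06,.12)):
    k=m&(E[...,1]>a)&(E[...,1]<b);print(a,b,k.sum(),np.median(E[k][:,0]) if k.any() else None)
E
```

```text
[-0.1931 -0.1505  0.3044] [ 0.36124501  0.14359464 -0.30646018]
[1, np.float64(0.0501), np.float64(0.164), np.float64(0.1399), np.float64(-0.006), np.float64(0.006), np.float64(-0.0)] w [0.524 0.193 0.265] step mm 177.1
-0.12 -0.06 102 -0.07103911840643781
-0.06 0.01 137 -0.07136726896066796
0.02 0.06 95 -0.07154865187320232
0.06 0.12 147 -0.07181552041838733
```

View pics/scene5.png

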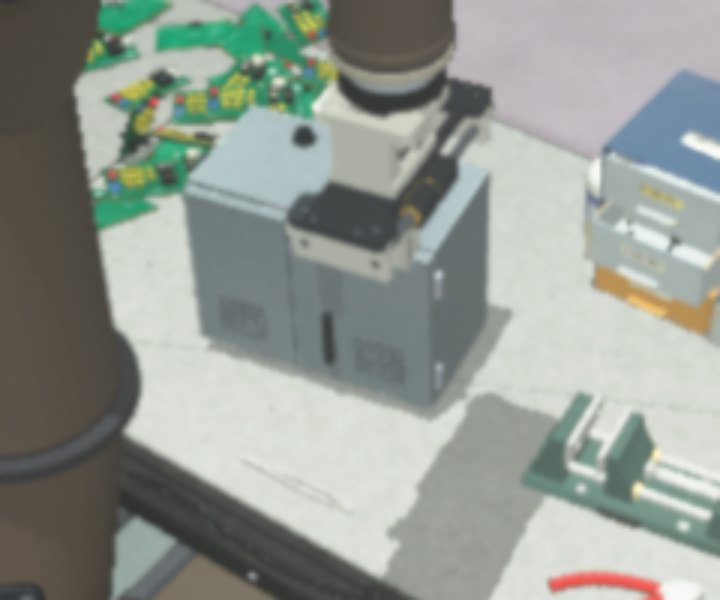

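View pics/top5.png

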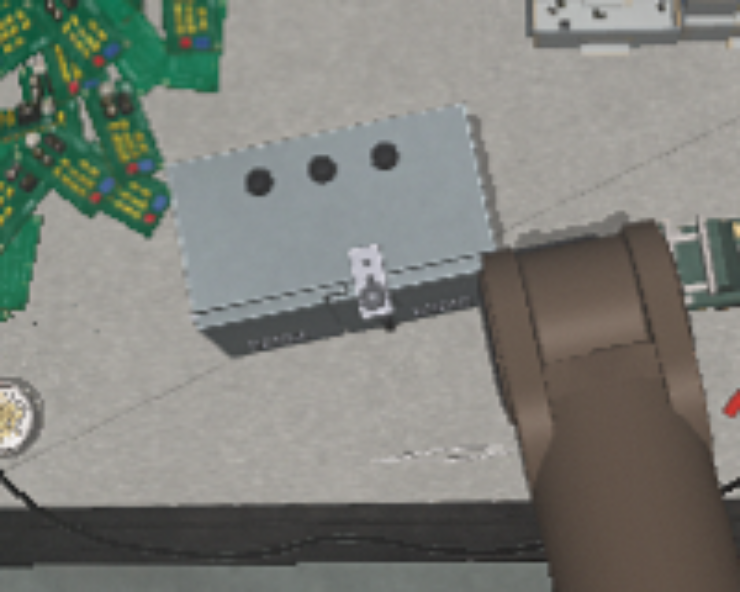

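Both door faces lie on one plane (x = -71 to -72 mm all across in the enclosure frame), and the bolt is still up at (373,291). Next I'll go above the bolt.

>>> step_arm:
  rows:
    - [1, 0, 0.04, 0.03, 0, 0, 0]
    - [1, 0, 0.07, 0.06, 0, 0, 0]
    - [1, 0, 0.1, 0.09, 0, 0, 0]
    - [1, 0, 0.135, 0.12, 0, 0, 0]
    - [1, 0.02, 0.164, 0.14, 0, 0, 0]
    - [1, 0.05, 0.164, 0.14, 0, 0, 0]
    - [1, 0.05, 0.164, 0.14, 0, 0, 0]
    - [1, 0.05, 0.164, 0.14, 0, 0, 0]

```text
clock: 8.2
position: [0.5195, 0.1983, 0.2601]
ee_rot: [-0.149, 1.57, 0.145]
force: [1.0, 0.2, 0.1]
width: 0.004
```

```bash
python3 - <<'E'
from h import *
from cell import status,cams
s=status.observe();print(enc(s),s["force"])
rows([(-.081,-.02,.24),(-.081,-.02,.212)])
E
```

```text
[-0.0831 -0.0143  0.2601] [0.98119252 0.1669405  0.06412865]
[1, np.float64(0.0251), np.float64(-0.0071), np.float64(0.0028), np.float64(0.001), np.float64(-0.004), np.float64(0.002)] w [0.523 0.193 0.24 ] step mm 21.0
[1, np.float64(0.0601), np.float64(-0.007), np.float64(0.0029), np.float64(0.001), np.float64(-0.004), np.float64(0.002)] w [0.523 0.193 0.212] step mm 28.0
```

>>> step_arm:
  rows:
    - [1, 0.01, -0.003, 0.001, 0, 0, 0]
    - [1, 0.018, -0.003, 0.001, 0, 0, 0]
    - [1, 0.018, -0.003, 0.001, 0, 0, 0]
    - [1, 0.018, -0.003, 0.001, 0, 0, 0]

```text
clock: 8.53
position: [0.5219, 0.1955, 0.2476]
ee_rot: [-0.145, 1.566, 0.146]
force: [-0.2, 0.5, -0.4]
width: 0.006
```

```bash
python3 - <<'E'
from h import *
from cell import status,cams
s=status.observe();print(enc(s),s["force"])
rows([(-.081,-.02,.24),(-.081,-.02,.212)])
E
```

```text
[-0.0813 -0.0175  0.2476] [-0.19590017  0.52021192 -0.36353467]
[1, np.float64(0.0096), np.float64(-0.0031), np.float64(0.0004), np.float64(-0.001), np.float64(0.0), np.float64(-0.0)] w [0.523 0.193 0.24 ] step mm 8.0
[1, np.float64(0.0446), np.float64(-0.0031), np.float64(0.0004), np.float64(-0.001), np.float64(0.0), np.float64(-0.0)] w [0.523 0.193 0.212] step mm 28.0
```

>>> step_arm:
  rows:
    - [1, 0.006, -0.002, 0, 0, 0, 0]
    - [1, 0.012, -0.002, 0, 0, 0, 0]
    - [1, 0.018, -0.002, 0, 0, 0, 0]
    - [1, 0.024, -0.002, 0, 0, 0, 0]
    - [1, 0.03, -0.002, 0, 0, 0, 0]
    - [1, 0.035, -0.002, 0, 0, 0, 0]
    - [1, 0.04, -0.002, 0, 0, 0, 0]
    - [1, 0.043, -0.002, 0, 0, 0, 0]
    - [1, 0.043, -0.002, 0, 0, 0, 0]

```text
clock: 9.28
position: [0.5223, 0.1943, 0.2133]
ee_rot: [-0.146, 1.566, 0.146]
force: [-2.0, -1.5, 7.3]
width: 0.007
```

```bash
python3 - <<'E'
from h import *
from cell import status,cams
s=status.observe();print(enc(s),s["force"])
E
```

```text
[-0.0811 -0.0187  0.2133] [-1.95099263 -1.4949468   7.33739671]
```

Already at 0.2133, and the head should end at 0.213. I'll press a little more to find the stop.

>>> step_arm:
  rows:
    - [1, 0.002, 0, 0, 0, 0, 0]
    - [1, 0.004, 0, 0, 0, 0, 0]
    - [1, 0.005, 0, 0, 0, 0, 0]
    - [1, 0.005, 0, 0, 0, 0, 0]

```text
clock: 9.62
position: [0.5227, 0.1945, 0.2129]
ee_rot: [-0.144, 1.564, 0.148]
force: [-14.9, -5.7, 43.0]
width: 0.009
```

```bash
python3 - <<'E'
from h import *
from cell import status,cams
s=status.observe();print(enc(s),s["force"])
E
```

```text
[-0.0806 -0.0186  0.2129] [-14.85783883  -5.74806338  43.02307175]
```

The bolt is on its stop: 43 N at z = 0.2129. I'll lift off and check.

>>> step_arm:
  rows:
    - [1, -0.03, 0, 0, 0, 0, 0]
    - [1, -0.07, 0, 0, 0, 0, 0]
    - [1, -0.11, 0, 0, 0, 0, 0]
    - [1, -0.13, -0.05, -0.04, 0, 0, 0]
    - [1, -0.13, -0.1, -0.08, 0, 0, 0]
    - [1, -0.13, -0.14, -0.12, 0, 0, 0]
    - [1, -0.13, -0.19, -0.12, 0, 0, 0]
    - [1, -0.13, -0.24, -0.12, 0, 0, 0]
    - [1, -0.13, -0.29, -0.12, 0, 0, 0]
    - [1, -0.13, -0.29, -0.12, 0, 0, 0]
    - [1, -0.13, -0.29, -0.12, 0, 0, 0]

```text
clock: 10.53
position: [0.4708, -0.056, 0.3131]
ee_rot: [-0.142, 1.565, 0.14]
force: [-0.4, -0.3, 0.0]
width: 0.009
```

```bash
python3 - <<'E'
from h import *
from cell import status,cams
s=status.observe();print(enc(s),s["force"])
d=cams.get_image("scene");cv2.imwrite("pics/scene6.png",cv2.resize(d["pixels"][130:330,180:420,::-1],None,fx=3,fy=3))
d=cams.get_image("top");cv2.imwrite("pics/top6.png",d["pixels"][:,:,::-1])
P=cloud(d);E=(P[...,:2]-O)@M
m=(abs(P[...,2]-.11)<.07)&(abs(E[...,1])<.125)&(E[...,0]>-.15)&(E[...,0]<-.055)
for a,b in((-.12,-.06),(-.06,0.01),(.02,.06),(.06,.12)):
    k=m&(E[...,1]>a)&(E[...,1]<b);print(a,b,k.sum(),np.median(E[k][:,0]) if k.any() else None)
k=(np.hypot(E[...,0]+.081,E[...,1]+.02)<.007)&(P[...,2]>.2);print("bolt z",np.median(P[k][:,2]),k.sum())
E
```

```text
[-0.1781 -0.2551  0.3131] [-0.39598283 -0.26878064  0.02537551]
-0.12 -0.06 146 -0.07097502200104705
-0.06 0.01 130 -0.07130857612405836
0.02 0.06 98 -0.07163716832567588
0.06 0.12 149 -0.07183143350690976
bolt z 0.2136379102402065 18
```

View pics/scene6.png

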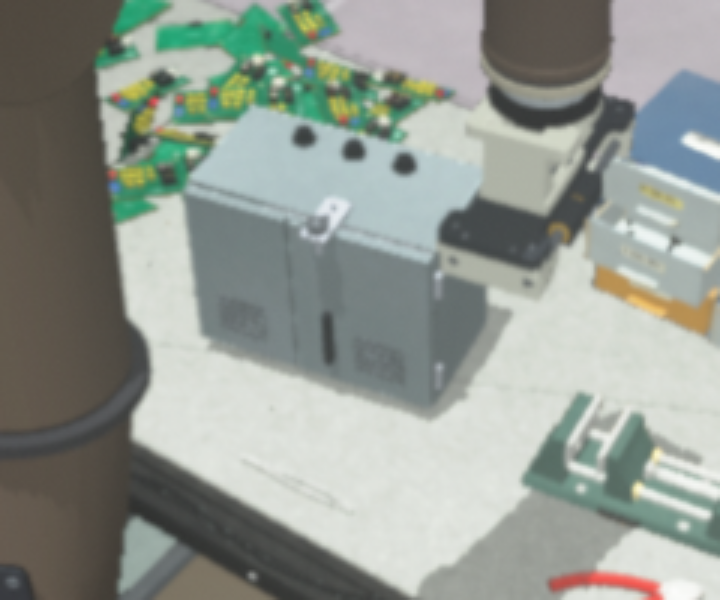

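View pics/top6.png

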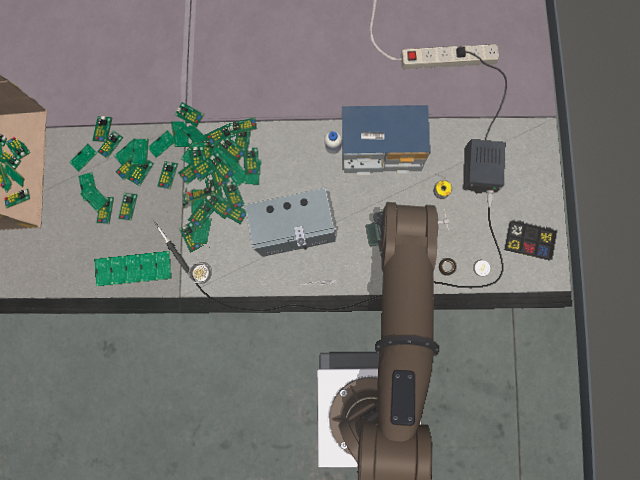

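The doors are flush, the bolt is down at (320,222) in the crop, and the arm is free in the air. Handing in.

```bash
python3 -c "
from cell import arm
print(arm.sign_off())"
```

```text
the job is handed in; nothing more can be done
None
```

I shut the left door, then the right door over it, and pressed the drop bolt down, all with closed fingertips. I handed the job in at about 10.6 s; the hand-in gave no verdict.

- **Doors:** each was pushed onto its stop, the left at about 10 N and the right at about 27 N. In the last depth image all four stretches of the door faces were at x = -71 to -72 mm in the enclosure frame, against a nominal -73 mm. That 1–2 mm gap is within the 2 mm calibration, and neither door is tilted or ajar.
- **Bolt:** it stopped at 43 N with the fingertip at z = 0.2129 m. The depth image puts the head top at 0.2136 m, so about 19–20 mm of the 20 mm is down.
- **Bystanders:** the tin, tape and jar look unmoved in the last images. The arm hid most of the cutters in the top view and I did not measure any shifts; no contact force showed near any of them.
- **At hand-in:** the arm was clear of everything at about z = 0.31 m, with force readings near zero.

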